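# Hold the centrifuge lid open for inspection

### The job

Press the red latch lever at the front of the centrifuge down until it snaps and stays down by itself; only then lift the lid by its blue bar and hold it at 40 degrees open (within about 5 degrees) so that a colleague can look at the rotor. The lid falls shut if it is let go, so finish while still holding it steady at that angle, with the lever still down, and leave the bottles and other things on the bench where they stand.

Things in the scene. Friction and masses are not known exactly. Their poses are not given: they have to be found in the camera images.
- lid_bar (a point): middle of the lid's handle: level round blue bar, 12 mm thick, 110 mm long along y of the centrifuge, on two stays at its ends. Lid shut: axis 142 mm above the table, 37 mm ahead of the housing's front face, 20 mm above the lid's top, open in front, below and behind, so fingers straddle it from above. Rises and goes back on a 215 mm circle about the hinge, and can turn between the fingers.
- lid_hinge (a point): middle of the lid's hinge axis, at the lid's rear edge, 108 mm above the table; the axis is level, along y of the centrifuge. Lid shut, the bar's middle lies 212 mm ahead of this point (to -x of the centrifuge) and 34 mm above it.
- lid (a joint): opening angle of the lid in rad: 0 shut, grows as its front edge rises; 40 degrees is 0.698. White frame with a clear window, 170 mm deep, 198 mm wide, 14 mm thick, 0.25 to 0.5 kg. A weak spring and its weight shut it when let go; about 3 to 5 N up at the bar holds it.
- latch_pad (a point): middle of the top face of the latch lever's red pad (40 x 40 mm), at the right of the centrifuge's front as the robot sees it. The lever sticks out of the front towards the robot, sloping up about 20 degrees at rest (this point then about 102 mm above the table, 59 mm from the lever's pivot, which is level, along y of the centrifuge).
- latch (a joint): angle of the latch lever in rad: 0 raised (a spring keeps it up), grows as it is pressed down, 0.5 at the bottom stop, where the pad is 28 mm lower. Needs about 5 N down on the pad at first, less as it goes; past 0.33 it snaps over and a detent keeps it at 0.5 when let go. It does not physically lock the lid.
- centrifuge: small white bench centrifuge, fixed, 220 (x) x 300 (y) x 105 mm tall without lid. Origin on the table; front face 120 mm to -x of it, towards the robot, rear 100 mm to +x, sides at y = +-150; z up. The lid covers y = -63 to 135, the control deck with display y = -150 to -70. The lever's pivot is at x -130, y -110, z 75 mm.
- amber_a: bystander, to be left where it stands: brown glass bottle with a black cap, 72 mm across, 170 mm tall; origin at the centre of its underside, z up.
- amber_b: bystander, to be left where it stands: brown glass bottle with a blue cap, 60 mm across, 140 mm tall; origin at the centre of its underside, z up.
- white_jar: bystander, to be left where it stands: white plastic jar with a black lid and yellow label, 72 mm across, 100 mm tall; origin at the centre of its underside, z up.
- beaker: bystander, to be left where it stands: open glass beaker, 64 mm across, 85 mm tall; origin at the centre of its underside, z up.
- tub: bystander, to be left where it stands: open clear plastic tub, 110 x 90 mm, 60 mm tall; origin at the centre of its underside, z up.
- tube_rack: bystander, to be left where it stands: white rack with twelve capped tubes, 80 x 160 mm, 86 mm tall; origin at the centre of its underside, z up.

How it is judged:
On the way, in this order (a step that is already met when the one before it is completed fails the run):
1. the latch lever is pressed down over its detent and stays down with nothing touching it, the lid still shut (value of joint latch above 0.42 rad and value of joint lid below 0.12 rad and contact force between anything else and latch below 0.1 N), for 0.2 s.
2. the robot holds the lid steady at 40 degrees, the lever still down (value of joint latch above 0.42 rad and value of joint lid between 0.593 and 0.803 rad and contact force between any of the fingers, the arm and lid above 0.5 N and velocity of joint lid between -0.1 and 0.1 rad/s), for 0.5 s.
At the end, for the whole second after the job is handed in: lever beyond 0.42 rad (down in its detent), lid at 40 +-6 degrees (0.593 to 0.803 rad) and still (under 0.1 rad/s), the robot bearing on the lid with more than 0.5 N, every bystander upright within 30 mm of its start (all of step 2 and distance of each of amber_a, amber_b, white_jar, beaker, tub, tube_rack from where it was at the start of the episode below 0.03 m and angle between each of amber_a, amber_b, white_jar, beaker, tub, tube_rack's own z axis and vertical below 0.5 rad); the arm keeps its last pose, push and grip.
It fails at once if the lid is lifted before the lever is down (value of joint lid above 0.15 rad and value of joint latch below 0.33 rad).
It fails at once if a bystander is knocked over or pushed more than 30 mm ((distance of amber_a from where it was at the start of the episode above 0.03 m or angle between amber_a's own z axis and vertical above 0.5 rad) or (distance of amber_b from where it was at the start of the episode above 0.03 m or angle between amber_b's own z axis and vertical above 0.5 rad) or (distance of white_jar from where it was at the start of the episode above 0.03 m or angle between white_jar's own z axis and vertical above 0.5 rad) or (distance of beaker from where it was at the start of the episode above 0.03 m or angle between beaker's own z axis and vertical above 0.5 rad) or (distance of tub from where it was at the start of the episode above 0.03 m or angle between tub's own z axis and vertical above 0.5 rad) or (distance of tube_rack from where it was at the start of the episode above 0.03 m or angle between tube_rack's own z axis and vertical above 0.5 rad)).
It also fails if it takes over 48 s, if anything falls off the work surface, if the arm or the gripper's body presses on something with over 40 N, if the wrist force passes 120 N, or if a joint passes its speed limit or range.

### The arm

A 6-joint arm with a two-finger parallel gripper is mounted at the origin on the work surface. World frame = base frame: x ahead of the robot, y to its left, z up, the work surface at z = 0. Lengths are in m, angles in rad, forces in N, time in s.
With the tool pointing down it reaches from about 0.4 to 0.925 m from the base axis. Payload 3.4 kg.
Tool frame: the origin (TCP) lies at the very end of the fingers, on their centre line; the grasp point (between the pads) lies bot.pinch_z behind it (bot.pinch_z is the distance from the TCP to the grasp point, in m); z points along the fingers, y is the line along which they close (so a half turn about z gives the same grasp; the last joint's range is limited). The gripper opens to 85 mm and grips with 20 to 120 N. Pads are 22 mm wide; open, the fingers measure 114 mm over their backs; the gripper's body (76 mm by 85 mm) begins 54 mm behind the grasp point. The pads swing forward as they close: fully open they stand 13 mm farther back than shut.
Start: joints at [-1.23, 0.307, 1.506, -0, 1.328, -0.073], TCP at [0.232, -0.526, 0.231] pointing down, gripper open.
Joint ranges: [-3.12, 3.12], [-1.05, 2.28], [0.14, 2.33], [-1.42, 4.57], [0.1, 2.73], [-2.68, 2.68]. Speed limits (rad/s): [2.57, 2.57, 3.14, 3.14, 3.14, 3.14].

### API

Orientations are given as a rotation vector (axis times angle).
In Python, from rig import bot gives the robot as it stands.
- The arm moves only by the shell command python3 -m creep 'ROWS' [OPENING] [FORCE]. ROWS is JSON, a list of rows, each an object of numbers: "dx", "dy", "dz": the shift along the tool's x, y, z in cm; "yaw": the turn about the tool's z in rad. A call has 1 to 5 rows; each row is the pose to reach, as a shift and turn from the pose commanded when the call began, along the tool's axes at that moment; what a row does not reach only later rows make up. A row lasts 1/12 s, in which the tool goes at most 41.7 mm and 7.16 degrees, less where a joint would pass 70% of its speed; a pose out of reach is approached as far as the arm can. A call with a gripper value outside its range is refused whole. OPENING is the finger opening in cm, from 0 to 8.54, set as the call begins (- or left out, the last holds). The fingers move at their own pace and stop on an object; FORCE is the grip in N (left out, the last holds). Time passes only in rows, so rows that repeat a pose let the fingers close. It gives the time, the measured TCP pose, the force, the opening and the grip force at its end, in the units of the state.
- bot.observe(): the state, without advancing time (a new reading comes with each control period).
- bot.get_image(name): name is "side" or "top"; returns a dict with "img" (480x640x3 uint8, blue, green, red), "fovy" (degrees; the focal length in pixels is half the picture's height over the tangent of half this angle, whatever the lens; pixels are square), "cx", "cy" (the principal point, pixels), "distortion" ([k1, k2, p1, p2, k3] as OpenCV has them; the pictures are not rectified), "position" and "orientation" of the camera in the world. Camera axes: x right, y up, looking along -z (the intrinsics and any distortion apply to the point x, -y, -z); pixel columns grow to the right and rows downward; lengths in m; the calibration is good to about 2 mm. A picture is of the moment at which its call begins. There is no depth.
- bot.hand_in(): hands the job in; it is judged then, once.
The state is a dict: "clock": time; "joint_positions": joint angles; "joint_vel": joint speeds; "tau": joint torques, N m; "ee_pos": TCP position; "tcp_rot": TCP orientation; "wrist_force": force on the tool from outside, world axes, zero at the start; "moment": the same for the moment, N m; "gripper_width": finger opening in m; "finger_force": force on a finger pad.
Only numpy, scipy, OpenCV 4.12 (cv2) and the standard library are available. Lean on these libraries where they do the work, as an engineer would, in place of code of your own. Each camera call takes 0.05 s, during which the arm holds its last target. There are 200 camera calls.

## Working session

There is one attempt and no reset: what is moved stays moved. The work goes in short steps, Python scripts to look and compute and a shell command to move; the robot and the scene stay as the last step left them, time stands still between calls to the robot, and variables do not carry over. Pictures are saved under pics/ and viewed, at most 10 in all, crops included, and the job is handed in when it is done.

```bash
mkdir -p pics; ls; python3 - <<'E'
from rig import bot
import cv2
print(bot.pinch_z, bot.observe())
for n in("side","top"):
    d=bot.get_image(n); cv2.imwrite(f"pics/{n}0.png",d.pop("img")); print(n,d)
E
```

```text
pics
0.0187 {'clock': 0.0, 'joint_positions': array([-1.22946994e+00,  3.07562364e-01,  1.50769410e+00, -4.21891408e-06,
        1.32840002e+00, -7.34760829e-02]), 'joint_vel': array([-1.87766491e-03,  1.37447431e-03, -6.84510490e-05, -1.19040639e-03,
       -9.42593038e-04,  2.90864340e-05]), 'tau': array([-4.56486414e-04, -4.57554424e+01, -2.51920456e+01, -1.36795020e-04,
        1.31622388e-02, -8.51870851e-06]), 'ee_pos': array([ 0.23148041, -0.52557094,  0.23037932]), 'tcp_rot': array([-3.07226493e+00, -6.46489485e-01,  4.38959285e-04]), 'wrist_force': array([-0.54109753, -0.13516058, -0.06732103]), 'moment': array([-0.02209204,  0.00842858,  0.02467847]), 'finger_force': 0.0, 'gripper_width': 0.08574839152427341}
side {'fovy': 57.982182553241756, 'cx': 317.6366647457423, 'cy': 234.99305228026628, 'distortion': array([0.03586775, 0.        , 0.        , 0.        , 0.        ]), 'position': array([0.47476508, 0.55460849, 0.66757495]), 'orientation': array([ 0.13251766, -1.16515219, -2.72652799])}
top {'fovy': 56.67205121046132, 'cx': 319.1240685021886, 'cy': 240.32224047514944, 'distortion': array([-0.04371837,  0.        ,  0.        ,  0.        ,  0.        ]), 'position': array([ 0.40406541, -0.00375556,  0.95034306]), 'orientation': array([ 0.16131962, -0.17545233, -1.64934036])}
```

View pics/side0.png

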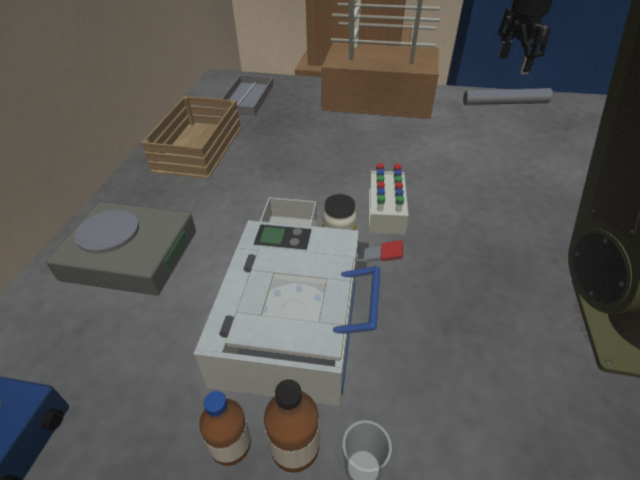

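View pics/top0.png

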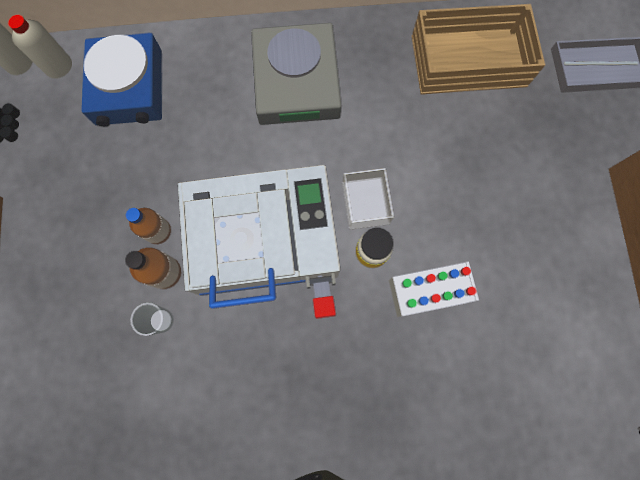

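The side view shows the bar from (378,268) to (375,328) and the pad at about (393,250). In the top view the bar runs from (211,304) to (273,297) and the pad is at about (324,307). I'll enlarge both.

```bash
python3 - <<'E'
import cv2,numpy as np
a=cv2.imread("pics/side0.png")[230:340,330:430];b=cv2.imread("pics/top0.png")[260:325,200:345]
a=cv2.resize(a,None,fx=5,fy=5,interpolation=cv2.INTER_CUBIC)
b=cv2.resize(b,None,fx=5,fy=5,interpolation=cv2.INTER_CUBIC)
cv2.imwrite("pics/sidec.png",a);cv2.imwrite("pics/topc.png",b)
E
```

```text
(no output)
```

View pics/sidec.png

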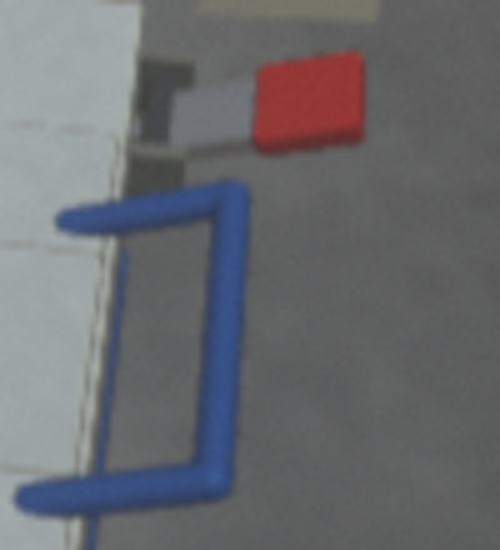

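View pics/topc.png

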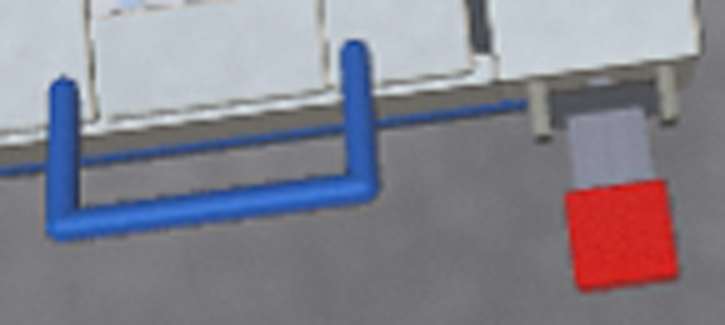

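The side crop gives bar corner axes at (376.0,269.0) and (372.4,326.0), and the pad centre at (391.6,249.2). The top crop gives bar corners at (272.0,296.6) and (212.2,304.0), and the pad centre at (324.0,306.4).

```bash
cat > h.py <<'E'
from rig import bot
import cv2,numpy as np
from scipy.spatial.transform import Rotation as R
def ray(d,p):
    f=240/np.tan(np.radians(d["fovy"]/2));K=np.array([[f,0,d["cx"]],[0,f,d["cy"]],[0,0,1]])
    u=cv2.undistortPoints(np.array([[p]],float),K,np.array(d["distortion"]))[0,0]
    v=R.from_rotvec(d["orientation"]).apply([u[0],-u[1],-1]);return np.array(d["position"]),v/np.linalg.norm(v)
def tri(a,b):
    (p,u),(q,v)=a,b
    s=np.linalg.lstsq(np.c_[u,-v],q-p,rcond=None)[0];x,y=p+s[0]*u,q+s[1]*v
    return (x+y)/2,np.linalg.norm(x-y)
E
python3 - <<'E'
from h import *
s=bot.get_image("side");t=bot.get_image("top")
P={}
for n,a,b in(("barR",(376,269),(272,296.6)),("barL",(372.4,326),(212.2,304)),("pad",(391.6,249.2),(324,306.4)),
  ):
    P[n],e=tri(ray(s,a),ray(t,b));print(n,P[n].round(4),e.round(4))
d=P["barL"]-P["barR"];print("len",np.linalg.norm(d),"yaw y axis",np.arctan2(-d[0],d[1]))
o=bot.observe();Rt=R.from_rotvec(o["tcp_rot"]).as_matrix();print(Rt.round(3),o["ee_pos"])
E
```

```text
barR [0.4805 0.0756 0.1409] 0.001
barL [0.4756 0.1849 0.1394] 0.0024
pad [ 0.4577 -0.0175  0.0977] 0.0011
len 0.1094711260094577 yaw y axis 0.04440036845846652
[[ 0.915  0.403 -0.   ]
 [ 0.403 -0.915  0.001]
 [ 0.    -0.001 -1.   ]] [ 0.23155955 -0.5258328   0.23073532]
```

```bash
python3 -m creep '[{"yaw":-0.12},{"yaw":-0.24},{"yaw":-0.36},{"yaw":-0.48},{"yaw":-0.6}]' 0 20; python3 -m creep '[{"yaw":-0.12},{"yaw":-0.24},{"yaw":-0.36},{"yaw":-0.48},{"yaw":-0.6}]'
cat > go.py <<'E'
import sys
from h import *
o=bot.observe();M=R.from_rotvec(o["tcp_rot"]).as_matrix()
print(o["clock"],"tcp",o["ee_pos"].round(4),"F",o["wrist_force"].round(1),"w",o["gripper_width"],"ff",o["finger_force"],"ydir",np.arctan2(M[1,1],M[0,1]).round(3))
if len(sys.argv)>1: print("cm tool:",(M.T@(np.array(sys.argv[1:4],float)-o["ee_pos"])*100).round(2))
E
python3 go.py 0.4555 -0.0175 0.2
```

```text
0.2 tcp [ 0.2316 -0.5258  0.2307] F [-0.7 -0.3  0.4] w 0.08529061601018934 ff 0.0 ydir -1.156
cm tool: [ 40.98 -37.49   3.13]invalid input at $[0]: expected keys dx, dy, dz, yaw
invalid input at $[0]: expected keys dx, dy, dz, yaw
```

All four keys are required.

```bash
python3 -m creep '[{"dx":0,"dy":0,"dz":0,"yaw":-0.12},{"dx":0,"dy":0,"dz":0,"yaw":-0.24},{"dx":0,"dy":0,"dz":0,"yaw":-0.36},{"dx":0,"dy":0,"dz":0,"yaw":-0.48},{"dx":0,"dy":0,"dz":0,"yaw":-0.6}]' 0 20; python3 -m creep '[{"dx":0,"dy":0,"dz":0,"yaw":-0.12},{"dx":0,"dy":0,"dz":0,"yaw":-0.24},{"dx":0,"dy":0,"dz":0,"yaw":-0.36},{"dx":0,"dy":0,"dz":0,"yaw":-0.48},{"dx":0,"dy":0,"dz":0,"yaw":-0.6}]'
python3 go.py 0.4555 -0.0175 0.2
```

```text
clock: 0.62
ee_pos: [0.2316, -0.526, 0.231]
tcp_rot: [-2.741, -1.534, -0.0]
wrist_force: [0.1, -0.2, -0.2]
gripper_width: 0.0253
finger_force: 0.0
clock: 1.03
ee_pos: [0.2316, -0.5261, 0.231]
tcp_rot: [-2.165, -2.276, -0.0]
wrist_force: [0.4, 0.1, 0.6]
gripper_width: 0.0001
finger_force: 0.0
1.0333 tcp [ 0.2316 -0.5261  0.231 ] F [0.4 0.1 0.6] w 8.783002949440138e-05 ff 0.0 ydir 0.05
cm tool: [49.67 24.9   3.13]
```

```bash
for i in 1; do python3 -m creep '[{"dx":3.4,"dy":1.7,"dz":0,"yaw":0},{"dx":6.8,"dy":3.4,"dz":0,"yaw":0},{"dx":10.2,"dy":5.1,"dz":0,"yaw":0},{"dx":13.6,"dy":6.8,"dz":0,"yaw":0},{"dx":17,"dy":8.5,"dz":0,"yaw":0}]'; python3 -m creep '[{"dx":3.4,"dy":1.7,"dz":0,"yaw":0},{"dx":6.8,"dy":3.4,"dz":0,"yaw":0},{"dx":10.2,"dy":5.1,"dz":0,"yaw":0},{"dx":13.6,"dy":6.8,"dz":0,"yaw":0},{"dx":17,"dy":8.5,"dz":0,"yaw":0}]'; done | grep ee_pos
python3 go.py 0.4555 -0.0175 0.2
```

```text
ee_pos: [0.3093, -0.351, 0.2311]
ee_pos: [0.3868, -0.1773, 0.2314]
1.8667 tcp [ 0.3868 -0.1773  0.2314] F [ 1.5 -0.6  0.6] w -0.00019462252885185782 ff 0.0 ydir 0.044
cm tool: [15.67  7.56  3.14]
```

```bash
python3 -m creep '[{"dx":3.2,"dy":1.5,"dz":0,"yaw":0},{"dx":6.4,"dy":3,"dz":0,"yaw":0},{"dx":9.6,"dy":4.5,"dz":0,"yaw":0},{"dx":12.8,"dy":6,"dz":1,"yaw":0},{"dx":15.6,"dy":7.5,"dz":3,"yaw":0}]' >/dev/null; python3 -m creep '[{"dx":0,"dy":0,"dz":2,"yaw":0},{"dx":0,"dy":0,"dz":4,"yaw":0},{"dx":0,"dy":0,"dz":6,"yaw":0},{"dx":0,"dy":0,"dz":8,"yaw":0},{"dx":0,"dy":0,"dz":8,"yaw":0}]'
python3 go.py 0.4555 -0.0175 0.066
```

```text
clock: 2.7
ee_pos: [0.4516, -0.0193, 0.1182]
tcp_rot: [-2.167, -2.266, 0.007]
wrist_force: [-0.4, -0.1, -0.2]
gripper_width: -0.0
finger_force: 0.0
2.7 tcp [ 0.4516 -0.0193  0.1182] F [-0.4 -0.1 -0.2] w -1.6896049542002586e-05 ff 0.0 ydir 0.045
cm tool: [0.16 0.43 5.21]
```

```bash
python3 -m creep '[{"dx":0.2,"dy":0.4,"dz":0.8,"yaw":0},{"dx":0.2,"dy":0.4,"dz":1.6,"yaw":0},{"dx":0.2,"dy":0.4,"dz":2.4,"yaw":0},{"dx":0.2,"dy":0.4,"dz":3.2,"yaw":0},{"dx":0.2,"dy":0.4,"dz":4,"yaw":0}]'; python3 -m creep '[{"dx":0,"dy":0,"dz":0.2,"yaw":0},{"dx":0,"dy":0,"dz":0.4,"yaw":0},{"dx":0,"dy":0,"dz":0.6,"yaw":0},{"dx":0,"dy":0,"dz":0.6,"yaw":0}]'
```

```text
clock: 3.12
ee_pos: [0.4588, -0.0179, 0.0811]
tcp_rot: [2.172, 2.269, 0.001]
wrist_force: [-0.4, 1.2, 0.2]
gripper_width: 0.0001
finger_force: 0.0
clock: 3.45
ee_pos: [0.4587, -0.0178, 0.0758]
tcp_rot: [2.172, 2.27, 0.0]
wrist_force: [-1.7, 0.2, 5.8]
gripper_width: 0.0005
finger_force: 3.2
```

```bash
python3 -m creep '[{"dx":0,"dy":0,"dz":0.2,"yaw":0},{"dx":0,"dy":0,"dz":0.4,"yaw":0},{"dx":0,"dy":0,"dz":0.6,"yaw":0},{"dx":0,"dy":0,"dz":0.6,"yaw":0}]'
```

```text
clock: 3.78
ee_pos: [0.4592, -0.0179, 0.0745]
tcp_rot: [2.17, 2.268, 0.003]
wrist_force: [-12.2, 1.7, 52.7]
gripper_width: 0.0
finger_force: 26.8
```

The force spiked at the bottom stop. I'll back off and look.

```bash
python3 -m creep '[{"dx":0,"dy":0,"dz":-2,"yaw":0},{"dx":0,"dy":0,"dz":-5,"yaw":0},{"dx":0,"dy":0,"dz":-8,"yaw":0},{"dx":0,"dy":0,"dz":-11,"yaw":0},{"dx":0,"dy":0,"dz":-14,"yaw":0}]' 8.5; python3 -m creep '[{"dx":3,"dy":0,"dz":0,"yaw":0},{"dx":6,"dy":0,"dz":0,"yaw":0},{"dx":9,"dy":0,"dz":0,"yaw":0},{"dx":12,"dy":0,"dz":0,"yaw":0},{"dx":14.8,"dy":0,"dz":0,"yaw":0}]'>/dev/null
python3 -m creep '[{"dx":0,"dy":0,"dz":0,"yaw":0}]'
python3 go.py 0.478 0.130 0.1213
python3 - <<'E'
from h import *
d=[bot.get_image(n)["img"][y:y+150,x:x+180] for n,y,x in(("side",210,290),("top",200,185))]
cv2.imwrite("pics/chk.png",cv2.resize(np.hstack(d),None,fx=2.2,fy=2.2,interpolation=cv2.INTER_CUBIC))
E
```

```text
clock: 4.2
ee_pos: [0.4584, -0.0178, 0.2111]
tcp_rot: [2.172, 2.269, 0.001]
wrist_force: [1.0, -0.2, -0.3]
gripper_width: 0.0605
finger_force: 0.0
clock: 4.7
ee_pos: [0.4521, 0.1343, 0.2097]
tcp_rot: [-2.167, -2.273, -0.005]
wrist_force: [0.0, -0.0, 0.8]
gripper_width: 0.085
finger_force: 0.0
4.7 tcp [0.4521 0.1343 0.2097] F [ 0.  -0.   0.8] w 0.08496070074222366 ff 0.0 ydir 0.047
cm tool: [-0.58  2.56  8.84]
```

View pics/chk.png

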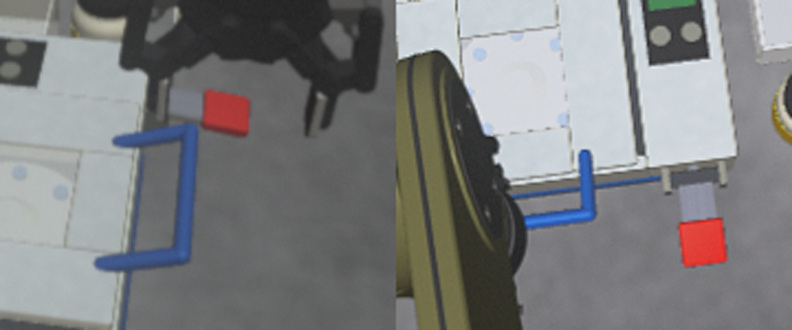

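The side crop shows the pad at about (392.7,261.4), 12 px lower than at rest, so the lever is holding down. The lid is shut and the bar is clear. Next I'll straddle the bar with a 4 cm opening.

```bash
python3 -m creep '[{"dx":-0.3,"dy":1,"dz":0,"yaw":0},{"dx":-0.6,"dy":2,"dz":0,"yaw":0},{"dx":-0.6,"dy":2.6,"dz":1,"yaw":0},{"dx":-0.6,"dy":2.6,"dz":2,"yaw":0},{"dx":-0.6,"dy":2.6,"dz":2,"yaw":0}]' 4; python3 go.py 0.478 0.130 0.120
```

```text
clock: 5.22
ee_pos: [0.4773, 0.124, 0.1866]
tcp_rot: [-2.172, -2.265, 0.006]
wrist_force: [-0.4, -0.3, -0.1]
gripper_width: 0.0398
finger_force: 0.0
5.2167 tcp [0.4773 0.124  0.1866] F [-0.4 -0.3 -0.1] w 0.03978168926822752 ff 0.0 ydir 0.042
cm tool: [0.6  0.13 6.66]
```

```bash
python3 -m creep '[{"dx":0.4,"dy":0,"dz":1.5,"yaw":0},{"dx":0.4,"dy":0,"dz":3,"yaw":0},{"dx":0.4,"dy":0,"dz":4.5,"yaw":0},{"dx":0.4,"dy":0,"dz":6,"yaw":0},{"dx":0.4,"dy":0,"dz":6.6,"yaw":0}]'; python3 -m creep '[{"dx":0,"dy":0,"dz":0,"yaw":0},{"dx":0,"dy":0,"dz":0,"yaw":0}]'; python3 go.py 0.478 0.130 0.120
```

```text
clock: 5.63
ee_pos: [0.476, 0.1285, 0.1209]
tcp_rot: [-2.171, -2.267, 0.006]
wrist_force: [-0.2, 0.2, -0.0]
gripper_width: 0.04
finger_force: 0.0
clock: 5.8
ee_pos: [0.4777, 0.129, 0.123]
tcp_rot: [-2.172, -2.269, 0.002]
wrist_force: [-0.5, 0.2, 0.1]
gripper_width: 0.0398
finger_force: 0.0
5.8 tcp [0.4777 0.129  0.123 ] F [-0.5  0.2  0.1] w 0.03977234108960403 ff 0.0 ydir 0.044
cm tool: [0.1  0.03 0.3 ]
```

```bash
python3 -m creep '[{"dx":0,"dy":0,"dz":0.2,"yaw":0},{"dx":0,"dy":0,"dz":0.2,"yaw":0},{"dx":0,"dy":0,"dz":0.2,"yaw":0},{"dx":0,"dy":0,"dz":0.2,"yaw":0},{"dx":0,"dy":0,"dz":0.2,"yaw":0}]' 0 30; python3 - <<'E'
import numpy as np
for a in range(0,41,4):
    t=np.radians(a)+np.arctan2(34,212); print(a,(21.2-21.47*np.cos(t)).round(2),(21.47*np.sin(t)-3.4).round(2))
E
python3 go.py
```

```text
clock: 6.22
ee_pos: [0.4773, 0.1292, 0.1216]
tcp_rot: [-2.171, -2.269, 0.001]
wrist_force: [-3.3, 1.0, 2.8]
gripper_width: 0.011
finger_force: 29.3
0 0.0 -0.0
4 0.29 1.47
8 0.68 2.92
12 1.17 4.33
16 1.76 5.71
20 2.44 7.05
24 3.22 8.33
28 4.08 9.55
32 5.02 10.72
36 6.05 11.81
40 7.15 12.83
6.2167 tcp [0.4773 0.1292 0.1216] F [-3.3  1.   2.8] w 0.010999096402027526 ff 29.332408905029297 ydir 0.044
```

The bar is gripped (11 mm opening, 29 N). I'll lift along the arc.

```bash
python3 -m creep '[{"dx":0,"dy":0.13,"dz":-0.7,"yaw":0},{"dx":0,"dy":0.29,"dz":-1.47,"yaw":0},{"dx":0,"dy":0.48,"dz":-2.2,"yaw":0},{"dx":0,"dy":0.68,"dz":-2.92,"yaw":0},{"dx":0,"dy":0.68,"dz":-2.92,"yaw":0}]'; python3 go.py
```

```text
clock: 6.63
ee_pos: [0.484, 0.1295, 0.1518]
tcp_rot: [-2.171, -2.269, 0.002]
wrist_force: [-5.9, -0.0, -1.7]
gripper_width: 0.0106
finger_force: 29.4
6.6333 tcp [0.484  0.1295 0.1518] F [-5.9 -0.  -1.7] w 0.010636492677687457 ff 29.44244474172592 ydir 0.044
```

```bash
python3 -m creep '[{"dx":0,"dy":0.49,"dz":-1.41,"yaw":0},{"dx":0,"dy":1.08,"dz":-2.79,"yaw":0},{"dx":0,"dy":1.76,"dz":-4.13,"yaw":0},{"dx":0,"dy":2.54,"dz":-5.41,"yaw":0},{"dx":0,"dy":2.54,"dz":-5.41,"yaw":0}]'; python3 go.py
```

```text
clock: 7.05
ee_pos: [0.5091, 0.1306, 0.2074]
tcp_rot: [-2.171, -2.268, 0.003]
wrist_force: [-10.7, -0.5, 2.2]
gripper_width: 0.0107
finger_force: 29.8
7.05 tcp [0.5091 0.1306 0.2074] F [-10.7  -0.5   2.2] w 0.010728173678981117 ff 29.768625497817993 ydir 0.044
```

```bash
python3 -m creep '[{"dx":0,"dy":0.76,"dz":-1.25,"yaw":0},{"dx":0,"dy":1.6,"dz":-2.39,"yaw":0},{"dx":0,"dy":2.6,"dz":-3.48,"yaw":0},{"dx":0,"dy":3.65,"dz":-4.5,"yaw":0},{"dx":0,"dy":3.65,"dz":-4.5,"yaw":0}]'; python3 -m creep '[{"dx":0,"dy":0,"dz":0,"yaw":0},{"dx":0,"dy":0,"dz":0,"yaw":0},{"dx":0,"dy":0,"dz":0,"yaw":0},{"dx":0,"dy":0,"dz":0,"yaw":0},{"dx":0,"dy":0,"dz":0,"yaw":0}]';python3 go.py
python3 - <<'E'
from h import *
o=bot.observe()["ee_pos"];c=np.cos(.047);s=np.sin(.047)
d=o-[.4773,.1292,.1216];f=d[0]*c+d[1]*s
print(f,d[2],"deg",np.degrees(np.arctan2(.034+d[2],.212-f)-np.arctan2(34,212)),"r",np.hypot(.034+d[2],.212-f))
for n in("side","top"): cv2.imwrite(f"pics/{n}1.png",bot.get_image(n)["img"])
E
```

```text
clock: 7.47
ee_pos: [0.547, 0.1323, 0.2531]
tcp_rot: [-2.172, -2.27, -0.001]
wrist_force: [-10.1, 0.7, 6.2]
gripper_width: 0.0108
finger_force: 30.4
clock: 7.88
ee_pos: [0.5447, 0.1322, 0.2511]
tcp_rot: [-2.17, -2.268, 0.003]
wrist_force: [-8.7, -0.2, 3.9]
gripper_width: 0.0108
finger_force: 30.3
7.8833 tcp [0.5447 0.1322 0.2511] F [-8.7 -0.2  3.9] w 0.010849417132735744 ff 30.255686938762665 ydir 0.044
0.06746883370662955 0.12950981007460521 deg 39.41422403054314 r 0.21823087778945344
```

View pics/side1.png

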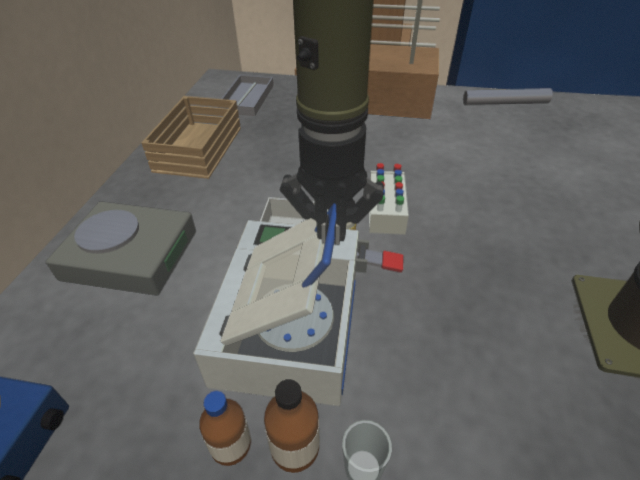

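The lid is open and held with the lever down, and the bystanders are in place. The bar's left end is near (312,279). I'll check the angle from that pixel.

```bash
python3 - <<'E'
from h import *
s=bot.get_image("side");p=.047
ex=np.array([np.cos(p),np.sin(p),0]);ey=np.array([-np.sin(p),np.cos(p),0])
L=np.array([.4756,.1849,.140])
for px in((312,279),(309,281),(315,277)):
    o,v=ray(s,px);t=((L-o)@ey)/(v@ey);P=o+t*v-L
    f=P@ex;print(px,f,P[2],np.degrees(np.arctan2(.034+P[2],.212-f))-9.1)
cv2.imwrite("pics/c2.png",cv2.resize(s["img"][190:310,210:340],None,fx=4.5,fy=4.5,interpolation=cv2.INTER_CUBIC))
E
```

```text
(312, 279) 0.08507867272152461 0.08902349190629688 35.006557139069216
(309, 281) 0.08924045102364703 0.08428363262602223 34.83620037096618
(315, 277) 0.08097020174347473 0.09370303236553046 35.163336077928555
```

View pics/c2.png

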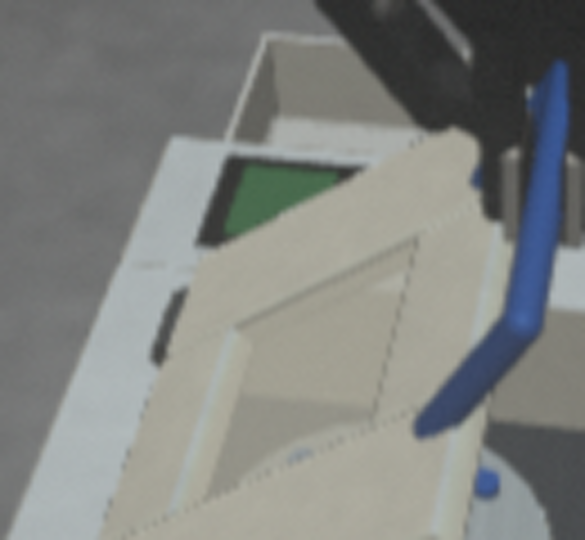

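The bar's left corner is really at crop (522,322), which is pixel (325.6,261.2). My earlier reading was the foot of the stay. The right end is at about (334,205.5).

```bash
python3 - <<'E'
from h import *
s=bot.get_image("side");p=.047
ex=np.array([np.cos(p),np.sin(p),0]);ey=np.array([-np.sin(p),np.cos(p),0])
for L,px in(([.4756,.1849,.140],(325.6,261.2)),([.4805,.0756,.141],(334,206))):
    L=np.array(L);o,v=ray(s,px);t=((L-o)@ey)/(v@ey);P=o+t*v-L
    f=P@ex;print(px,f,P[2],np.degrees(np.arctan2(.034+P[2],.212-f))-9.1)
E
python3 go.py
```

```text
(325.6, 261.2) 0.06685018309039328 0.12626567410242645 38.733414558193786
(334, 206) 0.06965366817061745 0.12502637440794664 39.06791121891502
8.0833 tcp [0.5447 0.1322 0.2511] F [-10.3  -0.6   3.9] w 0.011079105033503518 ff 30.253978371620178 ydir 0.044
```

```bash
python3 -m creep '[{"dx":0,"dy":0,"dz":0,"yaw":0},{"dx":0,"dy":0,"dz":0,"yaw":0},{"dx":0,"dy":0,"dz":0,"yaw":0},{"dx":0,"dy":0,"dz":0,"yaw":0},{"dx":0,"dy":0,"dz":0,"yaw":0}]'; python3 -c "
from rig import bot
print(bot.hand_in())"
```

```text
clock: 8.5
ee_pos: [0.5447, 0.1322, 0.2511]
tcp_rot: [-2.17, -2.269, 0.003]
wrist_force: [-9.0, 0.3, 4.3]
gripper_width: 0.011
finger_force: 30.3
the job is handed in; nothing more can be done
None
```

I pressed the latch lever down and it stayed in its detent. I then lifted the lid by its bar and was holding it steady at about 39° when I handed the job in at 8.5 s, with the bottles and other things not visibly moved; the hand-in reported no verdict.

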